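# Gang up the rail blanks for edge planing

### The arm

A 6-joint arm with a two-finger parallel gripper is mounted at the origin on a cart in front of the work surface, level with it; the furniture and walls round the work are solid. World frame = base frame: x ahead of the robot, y to its left, z up, the work surface at z = 0. Lengths are in m, angles in rad, forces in N, time in s.
With the tool pointing down it reaches from about 0.375 to 0.9 m from the base axis. Payload 3.1 kg.
Tool frame: the origin (TCP) lies between the finger pads; the fingertips stand 22 mm ahead of it and the grasp point (between the pads) lies 3 mm ahead of it; z points along the fingers, y is the line along which they close (so a half turn about z gives the same grasp; the last joint's range is limited). The gripper opens to 87 mm and grips with 3 to 60 N. Pads are 19 mm wide; open, the fingers measure 117 mm over their backs; the gripper's body (75 mm by 190 mm) begins 51 mm behind the grasp point.
Start: joints at [1.081, 0.527, 1.433, -0, 1.181, -0.178], TCP at [0.191, 0.595, 0.245] pointing down, gripper open.
Joint ranges: [-3.08, 3.08], [-0.75, 2.2], [0.22, 2.44], [-1.43, 4.57], [0, 2.65], [-2.85, 2.85]. Speed limits (rad/s): [2.79, 2.79, 3.14, 3.14, 3.14, 3.14].

### API

Orientations are given as a unit quaternion [x, y, z, w].
In Python, from rig import robot gives the robot as it stands.
- The arm moves only by the tool move_arm, never from a script. Its argument "series" is text: rows parted by semicolons, each of 6 numbers parted by spaces: the shift along the tool's x, y, z in mm, then the turn, a rotation vector about the tool's x, y, z in degrees. In form: dx dy dz ax ay az; .... A call has 1 to 8 rows; each row is the pose to reach, as a shift and turn from the pose commanded when the call began, along the tool's axes at that moment; what a row does not reach only later rows make up. A row lasts 1/12 s, in which the tool goes at most 41.7 mm and 7.16 degrees, less where a joint would pass 70% of its speed; a pose out of reach is approached as far as the arm can. A call with a gripper value outside its range is refused whole. "jaw" is the opening, from 0 (shut) to 1 (fully open), set as the call begins (left out, the last holds). The fingers move at their own pace and stop on an object; "newtons" is the grip in N (left out, the last holds). Time passes only in rows, so rows that repeat a pose let the fingers close. It gives the time, the measured TCP pose, the force, the opening and the grip force at its end, in the units of the state.
- robot.get_obs(): the state, without advancing time (a new reading comes with each control period).
- robot.camera(name): name is "scene" or "side" or "wrist"; returns a dict with "img" (400x640x3 uint8, red, green, blue), "mtx" (3x3 intrinsics, pixels), "world_to_cam" (4x4, takes a point from world to camera coordinates). Camera axes: x right, y down, z forward; pixel columns grow to the right and rows downward; lengths in m; the calibration is good to about 2 mm. A picture is of the moment at which its call begins. There is no depth.
- robot.hand_in(): hands the job in; it is judged then, once.
Trained networks look in a picture, given as the dict that the camera call returned (one of the last four; its "shot" number tells which), for a name from the list of things; names that differ only in an ending like _2 or _b are one class to them, and where a whole thing is asked for, a point or a joint stands for the part that bears it (a point fixed in the world has none). Each returns a list of dicts, best first, with "p" (0 to 1); they miss things now and then, are a little off and sometimes report something else, mostly with a low value. They report only what shows in the picture. A call takes as long as a camera call. They do not tell look-alikes from the thing itself.
- robot.search_frame(picture, thing): "xyz" ([x, y, z] in m, in world coordinates, good to about 4 mm: the middle of the surface that is visible of it).
- robot.tip_of(picture, thing): "xyz" ([x, y, z] in m, in world coordinates, good to about 4 mm: a listed point, or the origin of a listed thing).
The state is a dict: "time": time; "q": joint angles; "joint_velocities": joint speeds; "joint_torque": joint torques, N m; "position": TCP position; "tool_rot": TCP orientation; "ft_force": force on the tool from outside, world axes, zero at the start; "moment": the same for the moment, N m; "grip_width": finger opening in m; "grip_force": force on a finger pad.
Only numpy, scipy, OpenCV 4.12 (cv2) and the standard library are available. Lean on these libraries where they do the work, as an engineer would, in place of code of your own. Each camera call takes 0.05 s, during which the arm holds its last target. There are 200 camera calls.

### The job

Load the gang clamp on the bench for edge planing: swing its cam lever free, slide the stop back, and stand every one of the loose rail blanks (the pale wooden blocks with dowel holes in their ends) between the end wall and the stop, on edge as they stand now, side by side between the two rails with their broad faces towards the wall. With the lever still free, push the stop up until the blanks are packed snug with no gaps, then swing the lever back across to lock it. Leave the mallet, the try square and the long offcut where they lie.

Things in the scene. Friction and masses are not known exactly. Their poses are not given: they have to be found in the camera images.
- gang_clamp: Clamp fixed on the bench: plywood base 136 (x) x 374 (y) x 18 mm, origin under its centre, z up, +y along the slide towards the end wall. Deck at z 18 mm; on it two aluminium rails along y, 12 wide, 14 high, inner faces at x -46 and +46 mm. Wooden end wall 88 wide, 24 thick, 42 mm above the deck, inner face at y +147 mm. Place and heading vary
- wall_face (a point): Middle of the foot of the end wall's inner face, on the deck (in the clamp's frame 0, 147, 18 mm); axes as the clamp's. The bay for the blanks extends from here to -y
- stop (a joint): Sliding stop: length of the bay in m, from the wall's inner face to the stop's face; at most 0.205 (fully back). With the lever free it slides with about 2 N and stays where it is left; with the lever locked it holds against about 10 N
- stop_face (a point): Middle of the foot of the stop's face, at deck height; axes as the clamp's. The stop is an upright slab 86 wide, 20 mm thick (y 0 to -20 from here), top 42 mm above the deck, with 13 mm cheeks behind its two ends, on a sled plate 86 wide, 7 mm high, reaching back to y -85 mm. The middle of the slab's back is clear for pushing
- cam_lever (a joint): Cam lever on the sled; pivot 26.6 mm to +x, 48 mm to -y of stop_face. 0: free, trails along the clamp's -y (pulling the knob to -y then draws the stop back). Grows clockwise from above; 1.57, its end: locked, lies across, pointing to -x. Beyond 0.6 its eccentric bears on the +x rail and the knob needs 4-8 N; locking urges the stop to the wall, freeing rolls it up to 20 mm back. Stays where left
- lever_knob (a point): Middle of the upright wooden knob at the lever's end, 85 mm from the pivot: 22 mm in diameter, fixed to the lever (a firm pinch must turn with it), its sides from 28 to 54 mm above the deck (this point is 41 mm above the deck). The lever's arm below it is 15 mm wide, top at 24 mm above the deck
- blank_0: A loose rail blank of pale wood standing on edge on the bench, two dowel holes in each end: 32 mm thick (x), 62 mm long (y), 48 mm tall (z up), 67 g; origin at the centre of its underside. Three to five such blanks are out, all alike
- blank_1: Another such blank, same size and frame (may be absent)
- blank_2: Another such blank, same size and frame (may be absent)
- blank_3: Another such blank, same size and frame (may be absent)
- blank_4: Another such blank, same size and frame (may be absent)
- mallet: Beech mallet lying on the bench, 259 x 96 x 56 mm, origin under its middle; not part of the job
- try_square: Try square lying on the bench, 125 x 168 x 15 mm, origin under its middle; not part of the job
- offcut_long: Long oak offcut lying flat, 42 x 145 x 22 mm, origin under its middle; not one of the blanks
There are look-alikes about, which are no part of the job. Leave any blue or purple look-alike of the blank_0 alone.

How it is judged:
By the outcome, as a careful person would: the job done as asked, in the order asked, and still so for the second after the job is handed in, with the robot touching nothing.
Of blank_0, blank_1, blank_2, blank_3, blank_4 only 3 to 5 are there at a start; the rules pass over those that are not, and their reading is None.
At some moment in a run one of blank_0, blank_1, blank_2, blank_3, blank_4 may be knocked a few centimetres aside while the robot is not near it.
Once in a run the grip may slacken for a moment while it holds something.
It also fails if it takes over 208 s, if anything falls off the work surface, if the arm or the gripper's body presses on something with over 40 N, if the wrist force passes 120 N, or if a joint passes its speed limit or range.

## Working session

There is one attempt and no reset: what is moved stays moved. The work goes in short steps, Python scripts to look and compute and a tool call to move; the robot and the scene stay as the last step left them, time stands still between calls to the robot, and variables do not carry over. Pictures are saved under pics/ and viewed, at most 14 in all, crops included, and the job is handed in when it is done.

Besides the shell and the picture viewer there is one more tool, called after "Emit:" in YAML: its name, and indented under it one key for each argument. move_arm: Moves the arm, as the interface text tells. Its arguments: {"type":"object","properties":{"series":{"type":"string"},"jaw":{"type":"number"},"newtons":{"type":"number"}},"required":["series"]}

```bash
ls; mkdir -p pics; cat > h.py <<'E'
import numpy as np, cv2
from rig import robot
from scipy.spatial.transform import Rotation as R
def save(p,n): cv2.imwrite('pics/'+n+'.png',cv2.cvtColor(p['img'],cv2.COLOR_RGB2BGR))
def proj(p,X):
    X=np.atleast_2d(X); c=(p['world_to_cam']@np.c_[X,np.ones(len(X))].T)[:3]; u=p['mtx']@c; return (u[:2]/u[2]).T
def ray(p,uv,z):
    T=np.linalg.inv(p['world_to_cam']); d=T[:3,:3]@np.linalg.inv(p['mtx'])@[uv[0],uv[1],1]; o=T[:3,3]; return o+d*(z-o[2])/d[2]
E
python3 - <<'E'
from h import *
for n in ['scene','side','wrist']:
    p=robot.camera(n); save(p,n+'0')
    for t in ['blank_0','wall_face','stop_face','lever_knob','gang_clamp','offcut_long']:
        f=robot.tip_of
        print(n,t,[(round(d['p'],2),np.round(d['xyz'],3).tolist(),proj(p,d['xyz'])[0].astype(int).tolist()) for d in f(p,t)])
print(robot.get_obs())
E
```

```text
pics
scene blank_0 [(0.83, [0.608, 0.181, -0.002], [294, 206]), (0.69, [0.551, 0.425, 0.002], [225, 194]), (0.64, [0.469, 0.172, 0.0], [271, 226]), (0.6, [0.357, 0.187, 0.0], [243, 243])]
scene wall_face [(0.92, [0.525, -0.013, 0.016], [335, 230])]
scene stop_face [(0.6, [0.522, -0.094, 0.014], [360, 239])]
scene lever_knob [(0.77, [0.465, -0.146, 0.059], [370, 241]), (0.57, [0.61, 0.179, 0.002], [295, 205])]
scene gang_clamp [(0.64, [0.525, -0.156, -0.0], [381, 249]), (0.4, [0.388, -0.362, -0.002], [444, 308])]
scene offcut_long [(0.96, [0.736, 0.242, 0.002], [300, 185])]
side blank_0 [(0.65, [0.44, 0.331, 0.002], [334, 283]), (0.65, [0.47, 0.168, -0.001], [339, 248]), (0.58, [0.609, 0.185, 0.002], [297, 242]), (0.57, [0.556, 0.427, -0.0], [285, 297]), (0.57, [0.361, 0.187, -0.001], [371, 258])]
side wall_face [(0.78, [0.523, -0.01, 0.018], [338, 211]), (0.68, [0.441, 0.332, -0.0], [334, 283])]
side stop_face [(0.57, [0.527, -0.089, 0.018], [343, 200])]
side lever_knob [(0.65, [0.469, -0.146, 0.059], [362, 186])]
side gang_clamp [(0.59, [0.522, -0.154, -0.001], [348, 196])]
side off
[... 170 characters left out ...]
ime': 1.05, 'q': array([ 1.08149019e+00,  5.27491098e-01,  1.43270348e+00, -1.61946175e-05,
        1.18140186e+00, -1.78499892e-01]), 'joint_velocities': array([ 0.0004786 ,  0.0020309 , -0.00218055, -0.00053016, -0.00027042,
       -0.0009928 ]), 'joint_torque': array([-6.80919511e-04, -4.40012097e+01, -1.76991856e+01,  6.32560928e-02,
        5.03449305e-02,  1.56213406e-05]), 'position': array([0.19110534, 0.59503951, 0.24455276]), 'tool_rot': array([ 1.54775338e-01,  9.87949692e-01, -4.24323155e-06,  6.45710779e-06]), 'ft_force': array([-0.12531268, -0.19030964,  1.27622927]), 'moment': array([-0.03278958, -0.02141681,  0.02459575]), 'grip_force': 0.0, 'grip_width': 0.08720827777777439}
```

```bash
python3 - <<'E'
import cv2
for n,(a,b,c,d) in {'scene0':(120,340,180,500),'side0':(150,330,200,460)}.items():
    i=cv2.imread(f'pics/{n}.png')[a:b,c:d]; print(i.shape); cv2.imwrite(f'pics/{n}c.png',cv2.resize(i,None,fx=2.5 if n=='scene0' else 3,fy=2.5 if n=='scene0' else 3,interpolation=cv2.INTER_CUBIC))
E
```

```text
(220, 320, 3)
(180, 260, 3)
```

View pics/scene0c.png

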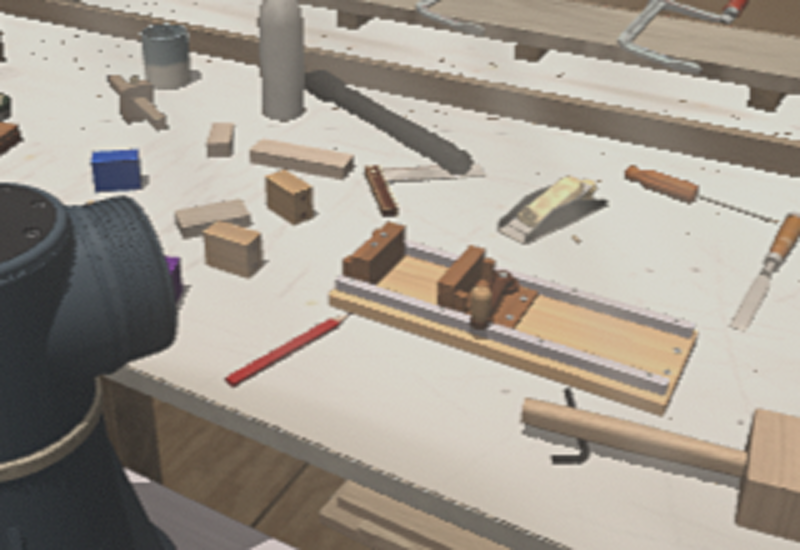

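View pics/side0c.png

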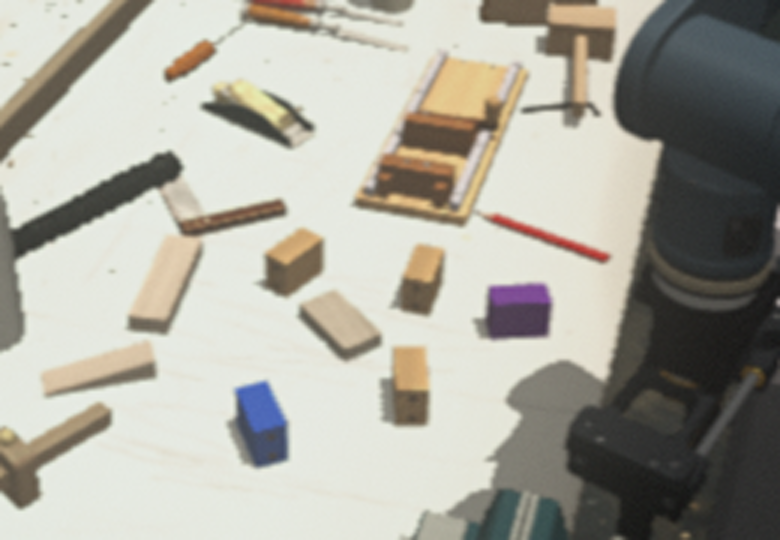

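The side crop shows three pale blanks standing on edge: (295,260), (423,278) and (410,385), at world (.609,.183), (.47,.17) and (.44,.331). At (340,325) is a low block lying flat, and at (165,283) and (98,368) are flat offcuts, so none of these fit. The blue (260,422) and purple (518,310) look-alikes are to be left alone. The lever is locked, with its knob at about (.467,-.146). I'll set off for a close look.

```bash
cat >> h.py <<'E'
def to(x,y,z,yaw):
    """tool shift (mm) and az (deg) to reach world pos with tool-y heading yaw (deg)"""
    o=robot.get_obs(); M=R.from_quat(o['tool_rot']).as_matrix(); d=M.T@(np.array([x,y,z])-o['position'])*1000
    cur=np.degrees(np.arctan2(M[1,1],M[0,1])); az=-((yaw-cur+180)%360-180)
    print('t',round(o['time'],1),'pos',o['position'].round(4),'yaw',round(cur,1),'q6',round(o['q'][5],2),'w',round(o['grip_width'],4),'| shift',d.round(1),'n',np.linalg.norm(d).round(0),'az',round(az,1))
E
```

Emit:
move_arm:
  series: "-41 -26 -6 0 0 0; -82 -52 -12 0 0 0; -120 -78 -18 0 0 0; -158 -104 -24 0 0 0; -196 -128 -30 0 0 0; -232 -150 -36 0 0 0; -268 -173 -40 0 0 0; -290 -187 -45 0 0 0"

```text
time: 1.72
position: [0.4016, 0.3378, 0.2877]
tool_rot: [0.155, 0.988, 0.0, 0.0]
ft_force: [0.6, 0.5, -0.2]
grip_width: 0.0872
grip_force: 0.0
```

Emit:
move_arm:
  series: "-30 -19 -4 0 0 7; -60 -38 -8 0 0 14; -90 -58 -10 0 0 21; -110 -68 -10 0 0 28; -119 -75 -10 0 0 35; -119 -75 -10 0 0 42; -119 -75 -10 0 0 49; -119 -75 -10 0 0 56"

```text
time: 2.38
position: [0.4914, 0.2311, 0.2974]
tool_rot: [0.603, 0.797, 0.0, -0.0]
ft_force: [-0.4, 0.9, 0.5]
grip_width: 0.0869
grip_force: 0.0
```

```bash
python3 - <<'E'
from h import *
p=robot.camera('wrist'); save(p,'w1')
C=np.linalg.inv(p['world_to_cam']); print('cam',C[:3,3],C[:3,2])
for f in (robot.tip_of,robot.search_frame):
    print([(round(d['p'],2),np.round(d['xyz'],3).tolist(),proj(p,d['xyz'])[0].astype(int).tolist()) for d in f(p,'blank_0')])
to(.5,-.12,.3,-40)
E
```

```text
cam [0.4712691  0.3023957  0.43954347] [ 0.07355589 -0.26120932 -0.96247557]
[(0.92, [0.467, 0.167, -0.001], [291, 204]), (0.79, [0.559, 0.426, 0.002], [406, 42]), (0.77, [0.606, 0.179, 0.001], [379, 221]), (0.77, [0.436, 0.334, 0.005], [299, 86]), (0.57, [0.357, 0.191, -0.002], [223, 169])]
[(0.93, [0.467, 0.174, 0.052], [288, 210]), (0.92, [0.555, 0.421, 0.05], [413, 36]), (0.78, [0.438, 0.333, 0.05], [298, 84]), (0.77, [0.36, 0.193, 0.044], [215, 175]), (0.7, [0.599, 0.185, 0.05], [382, 227])]
t 2.5 pos [0.4911 0.2316 0.2974] yaw 16.4 q6 -0.05 w 0.0867 | shift [-339.9  -90.5   -2.6] n 352.0 az 56.4
```

View pics/w1.png

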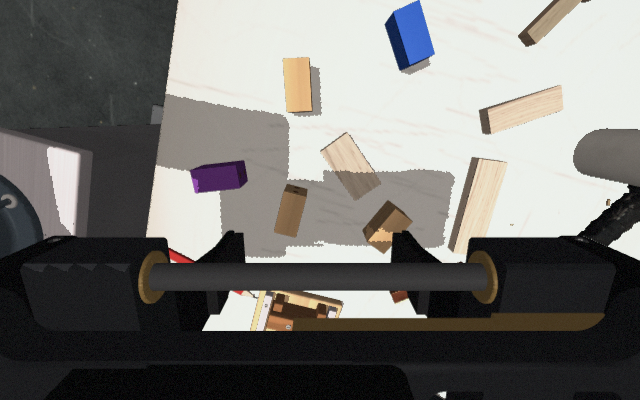

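The wrist view shows blanks at (297,84), (290,211) and (387,226). The low pieces at (350,165), (477,205) and (520,110) have no dowel holes and are too flat. Blue is at (410,35) and purple at (218,176). Next I move above the clamp.

```bash
python3 - <<'E'
from h import *
to(.42,-.12,.3,-90)
i=cv2.imread('pics/w1.png')[40:265,260:440]; cv2.imwrite('pics/w1c.png',cv2.resize(i,None,fx=2.6,fy=2.6,interpolation=cv2.INTER_CUBIC))
E
```

```text
t 2.5 pos [0.4911 0.2316 0.2974] yaw 16.4 q6 -0.05 w 0.0867 | shift [-317.4 -167.2   -2.6] n 359.0 az 106.4
```

View pics/w1c.png

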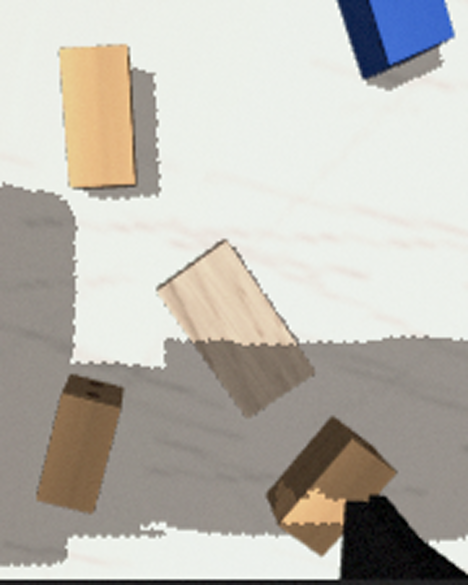

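The crop confirms three dowel-holed blanks. Moving to the clamp now.

```bash
python3 - <<'E'
from h import *
# fetch calibration of the same pose (arm has not moved)
p=robot.camera('wrist')
for n,c in {'C':[(60,47),(128,45),(135,185),(72,188)],'B':[(65,388),(122,407),(95,513),(37,498)]}.items():
    P=np.array([ray(p,(u/2.6+260,v/2.6+40),.048)[:2] for u,v in c]); print(n,P.mean(0).round(4))
    l=(P[2]+P[3]-P[0]-P[1])/2; s=(P[1]+P[2]-P[0]-P[3])/2
    print(np.linalg.norm(l).round(4),np.degrees(np.arctan2(l[1],l[0])).round(1),np.linalg.norm(s).round(4),np.degrees(np.arctan2(s[1],s[0])).round(1))
E
```

```text
C [0.4364 0.3322]
0.0623 -70.5 0.031 18.4
B [0.4707 0.1686]
0.0625 -88.6 0.0318 -0.9
```

Emit:
move_arm:
  series: "-40 -10 0 0 0 7; -80 -20 0 0 0 14; -120 -35 0 0 0 21; -155 -55 0 0 0 28; -190 -75 0 0 0 35; -220 -95 0 0 0 42; -250 -115 0 0 0 49; -270 -140 0 0 0 56"

```text
time: 3.25
position: [0.4327, -0.0693, 0.2978]
tool_rot: [0.906, 0.422, 0.001, 0.001]
ft_force: [0.8, -0.4, 0.2]
grip_width: 0.0872
grip_force: 0.0
```

```bash
python3 - <<'E'
from h import *
to(.42,-.12,.3,-90)
E
```

```text
t 3.2 pos [ 0.4327 -0.0693  0.2978] yaw -40.0 q6 0.28 w 0.0872 | shift [-46.9  22.9  -2.1] n 52.0 az 50.0
```

Emit:
move_arm:
  series: "-25 10 0 0 0 7; -47 23 0 0 0 14; -47 23 0 0 0 21; -47 23 0 0 0 28; -47 23 0 0 0 35; -47 23 0 0 0 42; -47 23 0 0 0 50; -47 23 0 0 0 50"

```text
time: 3.92
position: [0.4195, -0.1174, 0.2975]
tool_rot: [1.0, 0.002, 0.0, 0.0]
ft_force: [0.2, 0.1, -0.2]
grip_width: 0.0871
grip_force: 0.0
```

```bash
python3 - <<'E'
from h import *
p=robot.camera('wrist'); save(p,'w2')
for t in ['wall_face','stop_face','lever_knob','gang_clamp']:
    print(t,[(round(d['p'],2),np.round(d['xyz'],4).tolist(),proj(p,d['xyz'])[0].astype(int).tolist()) for d in robot.tip_of(p,t)])
print(p['mtx'].tolist(),p['world_to_cam'].tolist())
to(.42,-.12,.3,-90)
E
```

```text
wall_face [(0.81, [0.5219, -0.0058, 0.0158], [234, 95])]
stop_face []
lever_knob [(0.86, [0.4636, -0.149, 0.0595], [342, 142])]
gang_clamp [(0.67, [0.5219, -0.16, -0.0011], [347, 96])]
[[297.8794559573488, 0.0, 317.54816796907323], [0.0, 297.8794559573488, 201.3230130944664], [0.0, 0.0, 1.0]] [[0.003435040467427868, -0.9999924511124165, 0.0018160988880126534, -0.11947908069289312], [-0.962993026697414, -0.002818481629263482, 0.26951157061147213, 0.35622893988347676], [-0.2695044174575701, -0.002674673716439574, -0.9629954387697636, 0.5560740522226892], [0.0, 0.0, 0.0, 1.0]]
t 4.2 pos [ 0.4195 -0.1174  0.2974] yaw -89.7 q6 1.03 w 0.0871 | shift [ 0.5  2.6 -2.6] n 4.0 az 0.3
```

View pics/w2.png

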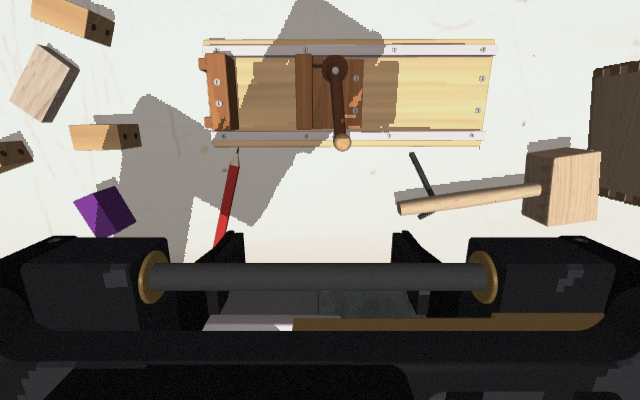

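The picture shows the clamp at (205–495, 40–150), with the wall at left (221,92), the stop slab at (305,90), and the lever pivot at (335,70) leading to the knob top at (343,143). Rows of the clamp edges are nearly horizontal, so its heading is near 0.

```bash
python3 - <<'E'
from h import *
p=robot.camera('wrist')
g=lambda u,v,z: ray(p,(u,v),z)[:2].round(4)
print('base TL,TR,BR',g(203,40,.018),g(496,40,.018),g(481,149,.018))
print('rail outer edge top far L,R',g(212,45,.032),g(490,45,.032))
print('knob top',g(343,143,.072),'pivot',g(335,70,.045))
print('wall top inner',g(238,128,.06),g(231,55,.06),'stop top face',g(297,129,.06),g(297,55,.06))
X=robot.get_obs()
i=p['img'][30:160,190:510]; cv2.imwrite('pics/w2c.png',cv2.resize(cv2.cvtColor(i,cv2.COLOR_RGB2BGR),None,fx=2.5,fy=2.5,interpolation=cv2.INTER_CUBIC))
E
```

```text
base TL,TR,BR [0.588  0.0293] [ 0.5906 -0.3447] [ 0.4528 -0.3469]
rail outer edge top far L,R [0.5794 0.0138] [ 0.5817 -0.3307]
knob top [ 0.4641 -0.1484] pivot [ 0.5499 -0.1384]
wall top inner [ 0.4806 -0.019 ] [ 0.5631 -0.0163] stop top face [ 0.4799 -0.092 ] [ 0.5636 -0.093 ]
```

View pics/w2c.png

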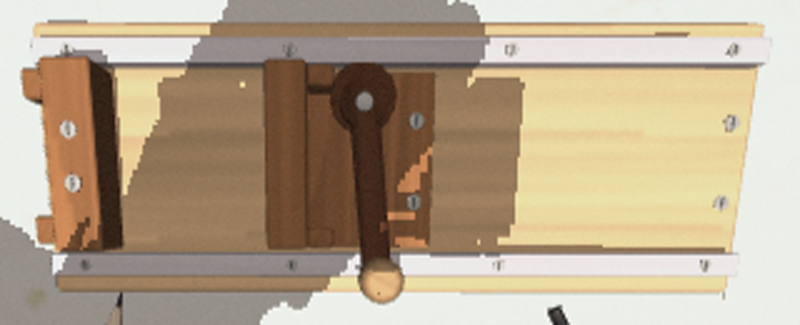

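Emit:
move_arm:
  series: "15 10 40 0 0 -2; 30 20 80 0 0 -4; 43 30 120 0 0 -5; 43 30 155 0 0 -5; 43 30 185 0 0 -5; 43 30 210 0 0 -5; 43 30 228 0 0 -5; 43 30 228 0 0 -5"
  jaw: 0.52

```text
time: 4.88
position: [0.4608, -0.1463, 0.0661]
tool_rot: [0.999, 0.046, -0.003, -0.002]
ft_force: [-0.2, -0.6, -0.2]
grip_width: 0.0473
grip_force: 0.0
```

```bash
python3 - <<'E'
from h import *
p=robot.camera('wrist'); save(p,'w3')
print([(round(d['p'],2),np.round(d['xyz'],4).tolist()) for d in robot.tip_of(p,'lever_knob')])
to(.462,-.148,.069,-85); print(robot.get_obs()['ft_force'])
E
```

```text
[(0.83, [0.4627, -0.1492, 0.0591])]
t 5.0 pos [ 0.4625 -0.1473  0.0691] yaw -84.8 q6 0.94 w 0.0463 | shift [-0.6  0.7  0.1] n 1.0 az 0.2
[-0.53749705  0.09561059  0.18642914]
```

View pics/w3.png

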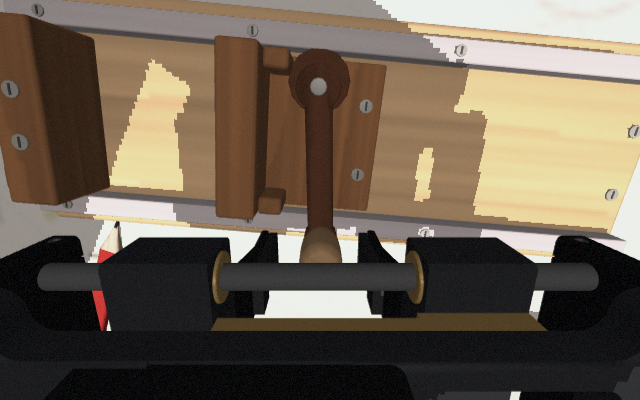

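The knob at (320,245) sits midway between the fingers, so I pinch it and swing.

Emit:
move_arm:
  series: "0 1 0 0 0 0; 0 1 0 0 0 0; 0 1 0 0 0 0; 0 1 0 0 0 0"
  jaw: 0.1
  newtons: 30

```text
time: 5.32
position: [0.4633, -0.1487, 0.0706]
tool_rot: [0.999, 0.045, 0.001, 0.001]
ft_force: [0.5, 0.4, 0.3]
grip_width: 0.0261
grip_force: 0.0
```

Emit:
move_arm:
  series: "0.2 5 0 0 0 -3.5; 0.6 10.4 0 0 0 -7; 1.4 15.5 0 0 0 -10.5; 2.5 20.6 0 0 0 -14; 4 25.6 0 0 0 -17.5; 5.6 30.5 0 0 0 -21; 9.9 39.9 0 0 0 -28; 15.4 48.8 0 0 0 -35"

```text
time: 5.98
position: [0.4825, -0.1957, 0.0703]
tool_rot: [0.938, 0.346, 0.0, 0.0]
ft_force: [0.8, 0.9, 1.0]
grip_width: 0.0209
grip_force: 30.0
```

```bash
python3 - <<'E'
from h import *
p=robot.camera('wrist')
for t in ['lever_knob','stop_face']:print([(round(d['p'],2),np.round(d['xyz'],4).tolist()) for d in robot.tip_of(p,t)])
to(.464,-.147,.069,-85); print(robot.get_obs()['ft_force'],robot.get_obs()['grip_force'])
E
```

```text
[(0.77, [0.4798, -0.1966, 0.0594])]
[]
t 6.1 pos [ 0.4833 -0.1966  0.0703] yaw -49.9 q6 0.27 w 0.0209 | shift [ 17.2 -50.4   1.1] n 53.0 az 35.1
[ 0.32564603 -2.06895564  4.53826223] 30.009104402379307
```

Emit:
move_arm:
  series: "0.6 10.4 0 0 0 -7; 2.5 20.6 0 0 0 -14; 5.6 30.5 0 0 0 -21; 9.9 39.9 0 0 0 -28; 15.4 48.8 0 0 0 -35; 21.8 56.9 0 0 0 -42; 29 64 0 0 0 -49; 29 64 0 0 0 -49"

```text
time: 6.8
position: [0.5484, -0.2264, 0.0703]
tool_rot: [0.712, 0.702, 0.001, 0.003]
ft_force: [2.7, -1.0, 3.2]
grip_width: 0.0209
grip_force: 30.0
```

```bash
python3 - <<'E'
from h import *
p=robot.camera('wrist');save(p,'w4')
for t in ['lever_knob','stop_face']:print([(round(d['p'],2),np.round(d['xyz'],4).tolist()) for d in robot.tip_of(p,t)])
to(.549,-.39,.069,0); print(robot.get_obs()['ft_force'],robot.get_obs()['grip_force'],robot.get_obs()['moment'])
E
```

```text
[(0.64, [0.5431, -0.2258, 0.0618])]
[]
t 7.0 pos [ 0.5473 -0.2264  0.0703] yaw -1.0 q6 -0.56 w 0.021 | shift [-163.6    4.7    1.7] n 164.0 az -1.0
[ 4.11680969 -1.01231553  2.81915026] 30.004460126672257 [-0.35580122 -0.49707032 -0.13224576]
```

View pics/w4.png

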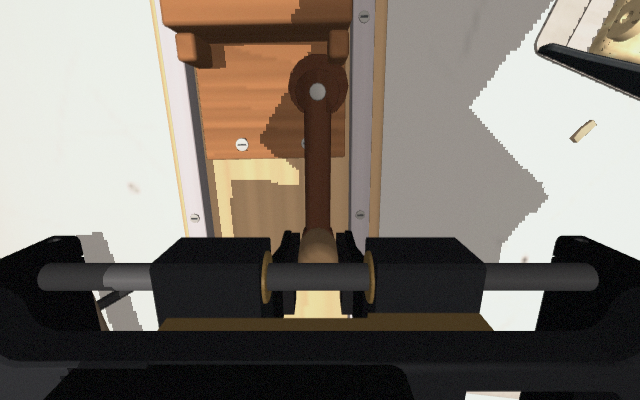

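The lever is free, trailing along -y, and the knob at (320,245) is still in the pinch. I pull the stop back.

Emit:
move_arm:
  series: "-8 0 0 0 0 -1; -20 0 0 0 0 -1; -34 0 0 0 0 -1; -48 0 0 0 0 -1; -62 0 0 0 0 -1; -76 0 0 0 0 -1; -90 0 0 0 0 -1; -104 0 0 0 0 -1"

```text
time: 7.62
position: [0.5461, -0.3287, 0.0702]
tool_rot: [0.708, 0.706, 0.002, 0.001]
ft_force: [6.5, 4.2, 3.5]
grip_width: 0.0209
grip_force: 30.0
```

Emit:
move_arm:
  series: "-4 0 0 0 0 0; -8 0 0 0 0 0; -10 0 0 0 0 0; -10 0 0 0 0 0"

```text
time: 7.95
position: [0.546, -0.3395, 0.0702]
tool_rot: [0.708, 0.706, 0.002, 0.002]
ft_force: [5.1, -0.1, 2.8]
grip_width: 0.0211
grip_force: 30.0
```

Emit:
move_arm:
  series: "0 0 0 0 0 0; 0 0 0 0 0 0; 0 0 0 0 0 0; 0 0 0 0 0 0"
  jaw: 0.55

```text
time: 8.28
position: [0.5427, -0.3383, 0.0684]
tool_rot: [0.706, 0.708, -0.0, -0.002]
ft_force: [0.8, -0.1, 0.7]
grip_width: 0.0402
grip_force: 0.0
```

Emit:
move_arm:
  series: "0 0 -25 0 0 0; 0 0 -60 0 0 0; 0 0 -100 0 0 0; 0 0 -140 0 0 0; 30 0 -140 0 0 0; 70 0 -140 0 0 0; 110 0 -140 0 0 0; 150 0 -140 0 0 0"

```text
time: 8.95
position: [0.5423, -0.188, 0.209]
tool_rot: [0.707, 0.708, -0.0, -0.001]
ft_force: [-0.4, 0.9, 0.1]
grip_width: 0.048
grip_force: 0.0
```

```bash
python3 - <<'E'
from h import *
p=robot.camera('side');save(p,'s2')
for t in ['lever_knob','stop_face','wall_face','blank_0']:print(t,[(round(d['p'],2),np.round(d['xyz'],4).tolist()) for d in robot.tip_of(p,t)])
# blank B: long axis -88.6deg -> tool yaw 90 or -90
to(.4707,.1686,.2,90)
E
```

```text
lever_knob [(0.66, [0.5473, -0.3357, 0.0591])]
stop_face [(0.79, [0.527, -0.2013, 0.0166]), (0.25, [0.6105, 0.1824, 0.0004])]
wall_face [(0.9, [0.5186, -0.0103, 0.0159])]
blank_0 [(0.91, [0.5542, 0.4254, -0.0013]), (0.83, [0.4697, 0.1652, -0.0017]), (0.81, [0.4384, 0.3333, 0.0009]), (0.81, [0.3597, 0.1863, 0.0016]), (0.55, [0.6108, 0.1824, -0.0012])]
t 9.2 pos [ 0.5436 -0.1895  0.2091] yaw 0.2 q6 -0.53 w 0.0479 | shift [358.4 -71.5   9.1] n 366.0 az -89.8
```

Emit:
move_arm:
  series: "40 -5 0 0 0 -7; 80 -15 0 0 0 -14; 120 -25 0 0 0 -21; 160 -35 0 0 0 -28; 200 -45 0 0 0 -35; 240 -55 0 0 0 -42; 280 -65 0 0 0 -49; 310 -70 0 0 0 -56"
  jaw: 1

```text
time: 9.87
position: [0.4718, 0.1212, 0.2091]
tool_rot: [0.289, 0.957, -0.0, -0.001]
ft_force: [0.9, -0.4, 0.6]
grip_width: 0.0856
grip_force: 0.0
```

```bash
python3 - <<'E'
from h import *
to(.4707,.1686,.2,91.4)
E
```

```text
t 9.9 pos [0.4718 0.1212 0.2091] yaw 56.4 q6 -0.96 w 0.0856 | shift [27.1 38.9  9.1] n 48.0 az -35.0
```

Emit:
move_arm:
  series: "10 15 0 0 0 -7; 20 30 5 0 0 -14; 27 39 10 0 0 -21; 27 39 10 0 0 -28; 27 39 20 0 0 -35; 27 39 50 0 0 -35; 27 39 80 0 0 -35; 27 39 80 0 0 -35"

```text
time: 10.53
position: [0.47, 0.1658, 0.125]
tool_rot: [-0.009, 1.0, -0.001, -0.005]
ft_force: [-1.1, -0.3, -0.0]
grip_width: 0.0872
grip_force: 0.0
```

```bash
python3 - <<'E'
from h import *
p=robot.camera('wrist');save(p,'w5')
print([(round(d['p'],2),np.round(d['xyz'],4).tolist()) for d in robot.tip_of(p,'blank_0')])
to(.4707,.1686,.044,91.4)
E
```

```text
[(0.93, [0.4371, 0.3329, 0.002]), (0.87, [0.3552, 0.1894, -0.0038]), (0.62, [0.469, 0.1672, 0.0003])]
t 10.6 pos [0.4723 0.1664 0.1286] yaw 91.1 q6 -1.47 w 0.0867 | shift [ 1.3  2.2 84.6] n 85.0 az -0.3
```

View pics/w5.png

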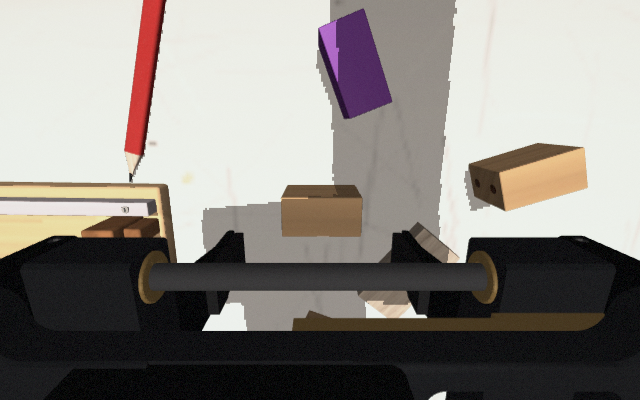

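The blank at (321,212) is centred between the fingers, and the flat scrap at (410,265) is clear. I grip it.

Emit:
move_arm:
  series: "1 2 30 0 0 0; 1 2 60 0 0 0; 1 2 84 0 0 0; 1 2 84 0 0 0; 1 2 84 0 0 0"

```text
time: 11.05
position: [0.472, 0.1691, 0.046]
tool_rot: [-0.01, 1.0, -0.0, 0.0]
ft_force: [0.4, 0.2, 0.2]
grip_width: 0.0871
grip_force: 0.0
```

Emit:
move_arm:
  series: "0 0 0 0 0 0; 0 0 0 0 0 0; 0 0 0 0 0 0; 0 0 0 0 0 0; 0 0 0 0 0 0; 0 0 0 0 0 0"
  jaw: 0.3
  newtons: 30

```text
time: 11.55
position: [0.4717, 0.1696, 0.0464]
tool_rot: [-0.011, 1.0, 0.0, 0.001]
ft_force: [-0.5, -0.4, 7.1]
grip_width: 0.0617
grip_force: 30.0
```

```bash
python3 - <<'E'
from h import *
o=robot.get_obs(); print(o['grip_force'],o['ft_force'])
to(.5205,-.029,.064,0.4)
E
```

```text
30.001156381331384 [-0.45744053 -0.35091973  7.06121185]
t 11.6 pos [0.4717 0.1696 0.0464] yaw 91.2 q6 -1.47 w 0.0617 | shift [ -44.7 -199.6  -17.6] n 205.0 az 90.8
```

Emit:
move_arm:
  series: "0 0 -35 0 0 0; 0 0 -70 0 0 0; 0 0 -100 0 0 0; 0 -25 -100 0 0 7; -5 -55 -100 0 0 14; -15 -85 -100 0 0 21; -25 -115 -100 0 0 28; -35 -145 -100 0 0 35"

```text
time: 12.22
position: [0.5091, 0.0241, 0.1456]
tool_rot: [0.293, 0.956, 0.0, -0.0]
ft_force: [1.0, 0.0, -1.1]
grip_width: 0.0617
grip_force: 30.0
```

```bash
python3 - <<'E'
from h import *
o=robot.get_obs(); print(o['grip_force'],o['ft_force'])
to(.5205,-.033,.146,0.4)
E
```

```text
29.990466898307204 [ 1.00288258  0.01895222 -1.12434028]
t 12.2 pos [0.5091 0.0241 0.1456] yaw 55.9 q6 -1.15 w 0.0617 | shift [-41.5 -40.9  -0.4] n 58.0 az 55.5
```

Emit:
move_arm:
  series: "-15 -15 0 0 0 7; -30 -30 0 0 0 14; -41 -41 0 0 0 21; -41 -41 0 0 0 28; -41 -41 0 0 0 35; -41 -41 0 0 0 42; -41 -41 0 0 0 49; -41 -41 0 0 0 55.5"

```text
time: 12.88
position: [0.52, -0.0316, 0.1453]
tool_rot: [0.705, 0.709, -0.0, -0.0]
ft_force: [-0.2, -0.4, -0.8]
grip_width: 0.0618
grip_force: 30.0
```

Emit:
move_arm:
  series: "0 0 0 0 0 0; 0 0 25 0 0 0; 0 0 50 0 0 0; 0 0 65 0 0 0; 0 0 65 0 0 0"

```text
time: 13.3
position: [0.5181, -0.0311, 0.0777]
tool_rot: [0.702, 0.712, -0.002, -0.003]
ft_force: [0.5, 0.4, -0.9]
grip_width: 0.0617
grip_force: 30.0
```

```bash
python3 - <<'E'
from h import *
o=robot.get_obs(); print(o['grip_force'],o['ft_force'])
p=robot.camera('wrist');save(p,'w6')
to(.5205,-.033,.065,0.4)
E
```

```text
29.999902630224824 [ 0.49475387  0.35423012 -0.87140071]
t 13.3 pos [ 0.5191 -0.0313  0.0791] yaw 0.8 q6 -0.29 w 0.0619 | shift [-1.8  1.4 14.1] n 14.0 az 0.4
```

View pics/w6.png

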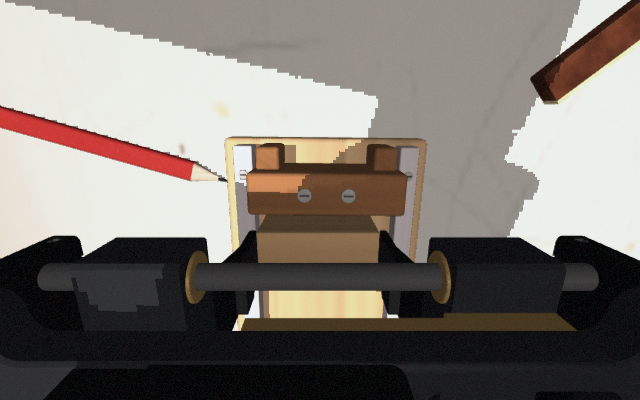

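The blank at (320,235) stands parallel behind the wall at (326,190). I lower it and release.

Emit:
move_arm:
  series: "0 0 8 0 0 0.4; 0 0 14 0 0 0.4; 0 0 15 0 0 0.4; 0 0 15 0 0 0.4"

```text
time: 13.68
position: [0.5205, -0.0316, 0.0655]
tool_rot: [0.705, 0.709, 0.0, 0.0]
ft_force: [-0.3, -0.0, -0.2]
grip_width: 0.0618
grip_force: 30.0
```

Emit:
move_arm:
  series: "0 0 0 0 0 0; 0 0 0 0 0 0; 0 0 0 0 0 0; 0 0 0 0 0 0"
  jaw: 0.85

```text
time: 14.02
position: [0.5206, -0.0317, 0.0658]
tool_rot: [0.705, 0.709, 0.0, 0.0]
ft_force: [0.5, 0.3, 0.4]
grip_width: 0.0726
grip_force: 0.0
```

Emit:
move_arm:
  series: "0 0 -30 0 0 0; 0 0 -70 0 0 0; 0 0 -110 0 0 0; 0 0 -150 0 0 0; 35 0 -180 0 0 6; 75 0 -180 0 0 13; 115 0 -180 0 0 20; 140 0 -180 0 0 27"
  jaw: 1

```text
time: 14.68
position: [0.5198, 0.1088, 0.2468]
tool_rot: [0.847, 0.532, 0.001, 0.001]
ft_force: [-0.7, -0.5, -0.4]
grip_width: 0.0869
grip_force: 0.0
```

```bash
python3 - <<'E'
from h import *
p=robot.camera('wrist');save(p,'w7')
for f in (robot.tip_of,robot.search_frame):print([(round(d['p'],2),np.round(d['xyz'],4).tolist(),proj(p,d['xyz'])[0].astype(int).tolist()) for d in f(p,'blank_0')])
i=p['img'];cv2.imwrite('pics/w7c.png',cv2.resize(cv2.cvtColor(i,cv2.COLOR_RGB2BGR)[:260],None,fx=1.25,fy=1.25,interpolation=cv2.INTER_CUBIC))
to(.609,.182,.2,0)
E
```

```text
[(0.85, [0.3595, 0.191, -0.0043], [181, 171]), (0.77, [0.4375, 0.3356, 0.0012], [169, 33]), (0.74, [0.6084, 0.1788, 0.0029], [357, 94])]
[(0.91, [0.6082, 0.1783, 0.0508], [363, 91]), (0.88, [0.4431, 0.3259, 0.0518], [155, 26]), (0.7, [0.3646, 0.1883, 0.0443], [168, 179])]
t 14.8 pos [0.5191 0.1092 0.2457] yaw -25.0 q6 0.43 w 0.0871 | shift [104.   50.6  45.7] n 124.0 az -25.0
```

View pics/w7c.png

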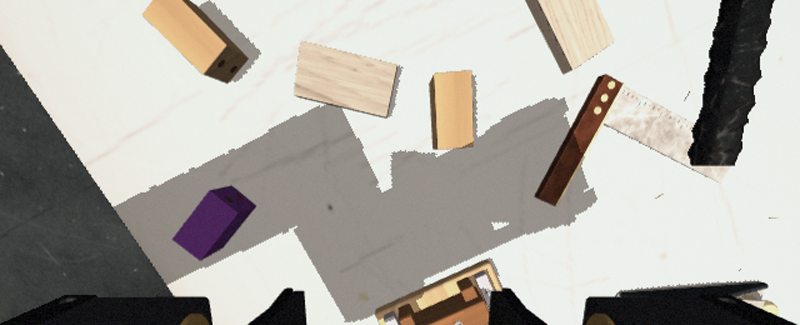

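Blank A's top face spans (437,72) to (474,147) in the crop, and there's room around it. The scrap's nearest edge is at (395,90).

```bash
python3 - <<'E'
from h import *
p=robot.camera('wrist')
P=np.array([ray(p,(u/1.25,v/1.25),.048)[:2] for u,v in [(437,72),(472,70),(474,147),(437,149)]]); print(P.mean(0).round(4))
l=(P[2]+P[3]-P[0]-P[1])/2; s=(P[1]+P[2]-P[0]-P[3])/2
a=np.degrees(np.arctan2(l[1],l[0])); print(np.linalg.norm(l).round(4),a.round(1),np.linalg.norm(s).round(4),np.degrees(np.arctan2(s[1],s[0])).round(1))
m=P.mean(0)
print([ray(p,(u/1.25,v/1.25),.02)[:2].round(3) for u,v in [(400,65),(390,117)]])
to(m[0],m[1],.12,a); to(m[0],m[1],.12,a+180)
E
```

```text
[0.6083 0.1822]
0.062 -111.8 0.0308 -22.0
[array([0.583, 0.239]), array([0.556, 0.203])]
t 14.9 pos [0.5194 0.1078 0.2455] yaw -25.1 q6 0.43 w 0.087 | shift [105.2  49.  125.4] n 171.0 az 86.7
t 14.9 pos [0.5194 0.1078 0.2455] yaw -25.1 q6 0.43 w 0.087 | shift [105.2  49.  125.4] n 171.0 az -93.3
```

Emit:
move_arm:
  series: "25 10 10 0 0 -7; 50 20 20 0 0 -14; 75 35 30 0 0 -21; 95 45 50 0 0 -28; 105 49 70 0 0 -35; 105 49 90 0 0 -42; 105 49 110 0 0 -49; 105 49 125 0 0 -56"

```text
time: 15.55
position: [0.6086, 0.1792, 0.1181]
tool_rot: [0.492, 0.87, -0.001, -0.001]
ft_force: [-0.4, -0.6, -0.0]
grip_width: 0.087
grip_force: 0.0
```

Emit:
move_arm:
  series: "0 0 0 0 0 -7; 0 0 0 0 0 -14; 0 0 0 0 0 -21; 0 0 0 0 0 -28; 0 0 0 0 0 -35; 0 0 0 0 0 -37; 0 0 0 0 0 -37"

```text
time: 16.13
position: [0.6093, 0.1791, 0.12]
tool_rot: [0.194, 0.981, -0.0, -0.0]
ft_force: [-0.2, -0.0, -0.6]
grip_width: 0.0872
grip_force: 0.0
```

```bash
python3 - <<'E'
from h import *
p=robot.camera('wrist')
print([(round(d['p'],2),np.round(d['xyz'],4).tolist(),proj(p,d['xyz'])[0].astype(int).tolist()) for d in robot.tip_of(p,'blank_0')])
to(.6083,.1822,.046,68.2)
E
```

```text
[(0.74, [0.5581, 0.4276, 0.0004], [586, 27]), (0.66, [0.6081, 0.1796, -0.0005], [317, 200])]
t 16.2 pos [0.6092 0.1796 0.1202] yaw 67.6 q6 -1.07 w 0.0869 | shift [ 1.8  2.1 74.2] n 74.0 az -0.6
```

Emit:
move_arm:
  series: "1 2 30 0 0 -0.5; 1 2 55 0 0 -0.5; 1 2 74 0 0 -0.5; 1 2 74 0 0 -0.5; 1 2 74 0 0 -0.5"

```text
time: 16.65
position: [0.6081, 0.1827, 0.0454]
tool_rot: [0.19, 0.982, -0.0, -0.001]
ft_force: [0.1, -0.7, -0.5]
grip_width: 0.0871
grip_force: 0.0
```

Emit:
move_arm:
  series: "0 0 0 0 0 0; 0 0 0 0 0 0; 0 0 0 0 0 0; 0 0 0 0 0 0; 0 0 0 0 0 0; 0 0 0 0 0 0"
  jaw: 0.3

```text
time: 17.15
position: [0.6093, 0.1834, 0.0474]
tool_rot: [0.189, 0.982, 0.0, 0.001]
ft_force: [-0.3, 0.0, 4.3]
grip_width: 0.0618
grip_force: 30.0
```

Emit:
move_arm:
  series: "0 0 -35 0 0 0; 0 0 -70 0 0 0; 0 0 -100 0 0 0; 0 -25 -100 0 0 7; 0 -55 -100 0 0 14; 0 -85 -100 0 0 21; 0 -115 -100 0 0 28; 0 -145 -100 0 0 35"

```text
time: 17.82
position: [0.5541, 0.0478, 0.1466]
tool_rot: [0.478, 0.878, 0.0, 0.0]
ft_force: [0.2, -0.4, -1.0]
grip_width: 0.0616
grip_force: 30.0
```

```bash
python3 - <<'E'
from h import *
o=robot.get_obs(); print(o['grip_force'],o['ft_force'])
to(.5205,-.069,.146,0.4)
E
```

```text
29.990502912551165 [ 0.24983508 -0.37875398 -0.96469777]
t 17.8 pos [0.5541 0.0478 0.1466] yaw 32.9 q6 -0.69 w 0.0616 | shift [-79.9 -91.6   0.6] n 122.0 az 32.5
```

Emit:
move_arm:
  series: "-20 -23 0 0 0 6; -40 -46 0 0 0 12; -60 -69 0 0 0 18; -79 -90 0 0 0 24; -79 -90 0 0 0 32.5; -79 -90 0 0 0 32.5; -79 -90 30 0 0 32.5; -79 -90 60 0 0 32.5"

```text
time: 18.48
position: [0.5248, -0.0669, 0.0875]
tool_rot: [0.702, 0.712, 0.001, 0.003]
ft_force: [0.2, 0.3, -1.7]
grip_width: 0.0616
grip_force: 30.0
```

```bash
python3 - <<'E'
from h import *
o=robot.get_obs(); print(o['grip_force'],o['ft_force'])
to(.5205,-.068,.066,0.4)
E
```

```text
30.000042468309402 [ 0.20373354  0.31927201 -1.65947759]
t 18.5 pos [ 0.5248 -0.0669  0.0875] yaw 0.8 q6 -0.35 w 0.0616 | shift [-1.  -4.4 21.5] n 22.0 az 0.4
```

Emit:
move_arm:
  series: "0 -2 8 0 0 0.4; 0 -2 16 0 0 0.4; 0 -2 20 0 0 0.4; 0 -2 20 0 0 0.4"

```text
time: 18.82
position: [0.521, -0.0663, 0.0663]
tool_rot: [0.705, 0.709, -0.0, -0.0]
ft_force: [-0.2, 1.1, -0.2]
grip_width: 0.0616
grip_force: 30.0
```

Emit:
move_arm:
  series: "0 0 0 0 0 0; 0 0 0 0 0 0; 0 0 0 0 0 0; 0 0 0 0 0 0"
  jaw: 0.85

```text
time: 19.15
position: [0.5214, -0.0668, 0.0672]
tool_rot: [0.705, 0.709, 0.0, 0.001]
ft_force: [-0.0, -0.9, 0.6]
grip_width: 0.0728
grip_force: 0.0
```

Emit:
move_arm:
  series: "0 0 -30 0 0 0; 0 0 -70 0 0 0; 0 0 -110 0 0 0; 0 0 -140 0 0 0; 40 -5 -160 0 0 7; 80 -10 -160 0 0 14; 120 -20 -160 0 0 21; 160 -30 -160 0 0 28"
  jaw: 1

```text
time: 19.82
position: [0.4937, 0.0808, 0.2277]
tool_rot: [0.849, 0.528, 0.001, 0.001]
ft_force: [0.7, 0.1, 0.2]
grip_width: 0.087
grip_force: 0.0
```

```bash
python3 - <<'E'
from h import *
p=robot.camera('wrist')
print([(round(d['p'],2),np.round(d['xyz'],4).tolist(),proj(p,d['xyz'])[0].astype(int).tolist()) for d in robot.tip_of(p,'blank_0')])
to(.4364,.3322,.226,-70.5)
E
```

```text
[(0.87, [0.356, 0.1904, -0.0053], [178, 148]), (0.63, [0.5216, -0.0256, 0.0149], [372, 244])]
t 19.9 pos [0.491  0.084  0.2269] yaw -25.7 q6 0.39 w 0.0868 | shift [ 200.1 -156.7    1.4] n 254.0 az 44.8
```

Emit:
move_arm:
  series: "30 -20 0 0 0 6; 60 -45 0 0 0 12; 90 -70 0 0 0 18; 120 -93 0 0 0 24; 145 -113 0 0 0 30; 170 -133 0 0 0 37; 190 -150 0 0 0 44; 190 -150 0 0 0 44"

```text
time: 20.58
position: [0.4409, 0.3196, 0.2268]
tool_rot: [0.985, 0.175, 0.001, -0.001]
ft_force: [0.9, -0.4, -0.1]
grip_width: 0.0871
grip_force: 0.0
```

```bash
python3 - <<'E'
from h import *
p=robot.camera('wrist'); save(p,'w8')
print([(round(d['p'],2),np.round(d['xyz'],4).tolist(),proj(p,d['xyz'])[0].astype(int).tolist()) for d in robot.tip_of(p,'blank_0')])
to(.4364,.3322,.126,-70.5)
E
```

```text
[(0.93, [0.4376, 0.3326, 0.0043], [306, 178]), (0.74, [0.3549, 0.1871, -0.0024], [386, 268]), (0.73, [0.5584, 0.4246, -0.0003], [266, 51])]
t 20.7 pos [0.4416 0.3162 0.2265] yaw -69.6 q6 1.63 w 0.0871 | shift [  0.7 -16.9 100.4] n 102.0 az 0.9
```

View pics/w8.png

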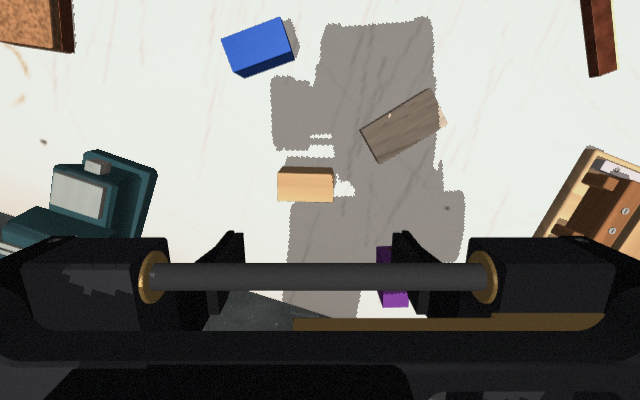

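Blank C is at (306,185), aligned with the jaws. I go down on it.

Emit:
move_arm:
  series: "0 -8 30 0 0 1; 0 -17 65 0 0 1; 1 -17 100 0 0 1; 1 -17 135 0 0 1; 1 -17 165 0 0 1; 1 -17 180 0 0 1; 1 -17 180 0 0 1"

```text
time: 21.27
position: [0.4353, 0.3294, 0.043]
tool_rot: [0.986, 0.166, -0.004, 0.001]
ft_force: [-0.3, -0.3, 1.0]
grip_width: 0.087
grip_force: 0.0
```

Emit:
move_arm:
  series: "0 0 0 0 0 0; 0 0 0 0 0 0; 0 0 0 0 0 0; 0 0 0 0 0 0; 0 0 0 0 0 0; 0 0 0 0 0 0"
  jaw: 0.3

```text
time: 21.77
position: [0.4375, 0.3326, 0.0477]
tool_rot: [0.986, 0.166, 0.001, -0.0]
ft_force: [0.2, -1.4, 6.5]
grip_width: 0.0618
grip_force: 30.0
```

Emit:
move_arm:
  series: "0 0 -35 0 0 0; 0 0 -70 0 0 0; 0 0 -110 0 0 0; 0 35 -110 0 0 -7; 0 75 -110 0 0 -14; 0 115 -110 0 0 -21; 0 155 -110 0 0 -28; 0 195 -110 0 0 -35"

```text
time: 22.43
position: [0.4968, 0.1586, 0.1568]
tool_rot: [0.899, 0.438, 0.0, 0.0]
ft_force: [0.0, 0.5, -0.7]
grip_width: 0.0617
grip_force: 30.0
```

```bash
python3 - <<'E'
from h import *
o=robot.get_obs(); print(o['grip_force'],o['ft_force'])
to(.5205,-.104,.156,0.4)
E
```

```text
29.998720879666507 [ 0.00233581  0.51767981 -0.74985671]
t 22.4 pos [0.4968 0.1586 0.1568] yaw -38.0 q6 0.76 w 0.0617 | shift [-192.2  180.5    0.8] n 264.0 az -38.4
```

Emit:
move_arm:
  series: "-25 23 0 0 0 -5; -50 46 0 0 0 -10; -75 69 0 0 0 -15; -100 92 0 0 0 -20; -125 115 0 0 0 -25; -150 138 0 0 0 -30; -180 165 0 0 0 -35; -180 165 0 0 0 -35"

```text
time: 23.1
position: [0.5164, -0.0907, 0.157]
tool_rot: [0.729, 0.685, 0.0, 0.003]
ft_force: [1.2, 0.7, -0.3]
grip_width: 0.0618
grip_force: 30.0
```

```bash
python3 - <<'E'
from h import *
o=robot.get_obs(); print(o['grip_force'],o['ft_force'])
p=robot.camera('wrist'); save(p,'w9')
to(.5205,-.104,.067,0.4)
E
```

```text
29.996736268512905 [ 1.18865384  0.73702973 -0.32089415]
t 23.1 pos [ 0.5152 -0.0876  0.1568] yaw -3.7 q6 -0.32 w 0.0618 | shift [-15.9   6.1  89.8] n 91.0 az -4.1
```

View pics/w9.png

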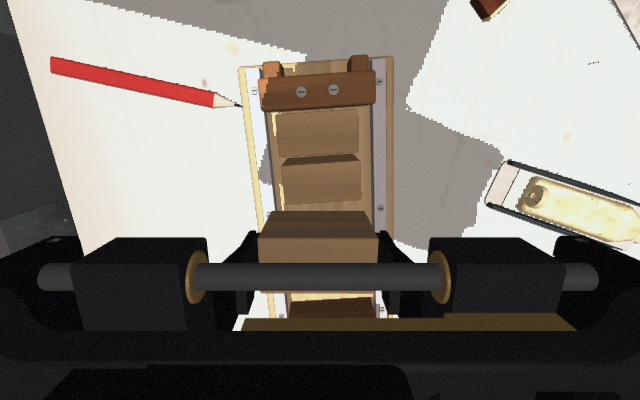

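Two blanks stand at (318,130) and (320,180) with the third in hand. The stop is well back. I place the third.

Emit:
move_arm:
  series: "-8 3 10 0 0 -4; -16 5 30 0 0 -4; -16 5 50 0 0 -4; -16 5 70 0 0 -4; -16 5 70 0 0 -4"

```text
time: 23.57
position: [0.5156, -0.0981, 0.0835]
tool_rot: [0.703, 0.711, -0.001, -0.003]
ft_force: [-1.3, -0.3, -0.7]
grip_width: 0.062
grip_force: 30.0
```

```bash
python3 - <<'E'
from h import *
o=robot.get_obs(); print(o['grip_force'],o['ft_force'])
to(.5205,-.104,.067,0.4)
E
```

```text
30.000069974921644 [-1.29404259 -0.3093944  -0.74658316]
t 23.6 pos [ 0.5156 -0.0981  0.0835] yaw 0.6 q6 -0.41 w 0.062 | shift [-6.   4.9 16.5] n 18.0 az 0.2
```

Emit:
move_arm:
  series: "-4 3 0 0 0 0; -4 3 8 0 0 0; -4 3 14 0 0 0; -4 3 18 0 0 0; -4 3 18 0 0 0"

```text
time: 23.98
position: [0.5209, -0.1037, 0.068]
tool_rot: [0.704, 0.711, -0.0, -0.0]
ft_force: [-0.7, -0.1, -1.1]
grip_width: 0.0618
grip_force: 30.0
```

Emit:
move_arm:
  series: "0 0 0 0 0 0; 0 0 0 0 0 0; 0 0 0 0 0 0; 0 0 0 0 0 0"
  jaw: 0.85

```text
time: 24.32
position: [0.5214, -0.1041, 0.0687]
tool_rot: [0.704, 0.711, 0.0, 0.0]
ft_force: [-0.5, 0.3, 0.1]
grip_width: 0.0732
grip_force: 0.0
```

Emit:
move_arm:
  series: "0 0 -30 0 0 0; 0 0 -60 0 0 0; 0 0 -80 0 0 0; -35 5 -90 0 0 0; -75 10 -90 0 0 0; -115 16 -90 0 0 0; -155 20 -90 0 0 0; -190 25 -90 0 0 0"
  jaw: 0.55

```text
time: 24.98
position: [0.5482, -0.2963, 0.159]
tool_rot: [0.704, 0.71, -0.0, 0.001]
ft_force: [-0.2, -0.4, -0.5]
grip_width: 0.0481
grip_force: 0.0
```

```bash
python3 - <<'E'
from h import *
p=robot.camera('wrist'); save(p,'w10')
for t in ['lever_knob','stop_face']:print([(round(d['p'],2),np.round(d['xyz'],4).tolist(),proj(p,d['xyz'])[0].astype(int).tolist()) for d in robot.tip_of(p,t)])
to(.546,-.339,.069,0)
p=robot.camera('side')
for t in ['lever_knob','stop_face','blank_0']:print([(round(d['p'],2),np.round(d['xyz'],4).tolist(),proj(p,d['xyz'])[0].astype(int).tolist()) for d in robot.tip_of(p,t)])
E
```

```text
[(0.98, [0.5435, -0.3398, 0.0604], [311, 255])]
[]
t 25.1 pos [ 0.5484 -0.2969  0.1585] yaw 0.3 q6 -0.68 w 0.0478 | shift [-41.9  -2.8  89.6] n 99.0 az 0.3
[(0.42, [0.5484, -0.3343, 0.0591], [353, 161])]
[(0.57, [0.5284, -0.2018, 0.0159], [349, 186])]
[(0.81, [0.5552, 0.4256, 0.0008], [286, 296]), (0.69, [0.5211, -0.0303, 0.0183], [340, 208]), (0.59, [0.5219, -0.1097, 0.019], [345, 197]), (0.58, [0.3579, 0.1874, -0.0005], [372, 259]), (0.55, [0.7606, 0.0507, -0.0015], [270, 213]), (0.54, [0.5222, -0.0649, 0.0163], [342, 204])]
```

View pics/w10.png

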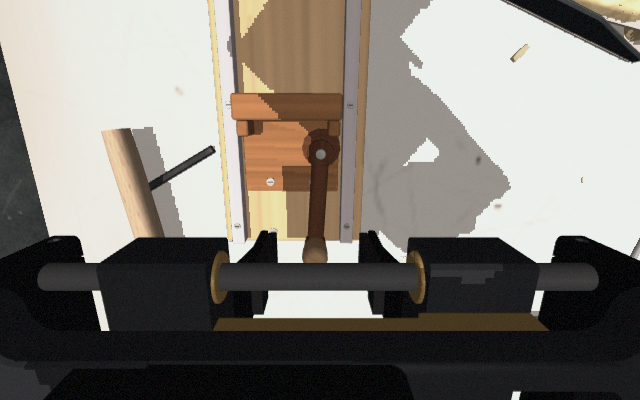

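All three blanks are in the bay and the knob at (315,248) is just ahead of the jaws. My pictures are used up, so from here I check by numbers. First, the odd 0.55 detection at (.76,.05).

```bash
python3 - <<'E'
from h import *
p=robot.camera('side'); a=cv2.cvtColor(cv2.imread('pics/side0.png'),cv2.COLOR_BGR2RGB)
d=np.abs(a.astype(int)-p['img']).max(2); print('diff near (270,213):',d[195:232:4,250:290:4].tolist())
s=robot.camera('scene')
for q in (p,s): print([(round(x['p'],2),np.round(x['xyz'],3).tolist()) for n in ('blank_0','try_square') for x in robot.tip_of(q,n)])
to(.545,-.339,.069,0.4)
E
```

```text
diff near (270,213): [[2, 1, 2, 2, 1, 2, 1, 1, 2, 1], [2, 2, 0, 2, 2, 2, 1, 2, 1, 0], [0, 1, 1, 2, 1, 0, 1, 2, 1, 3], [0, 1, 2, 2, 2, 1, 1, 2, 1, 2], [3, 4, 1, 2, 2, 1, 1, 2, 1, 1], [0, 4, 3, 2, 1, 2, 1, 1, 1, 1], [1, 4, 3, 2, 0, 3, 1, 2, 2, 1], [1, 1, 3, 2, 2, 3, 3, 1, 2, 1], [1, 1, 1, 2, 2, 3, 1, 4, 2, 1], [1, 1, 1, 2, 1, 2, 3, 1, 2, 3]]
[(0.81, [0.357, 0.189, -0.001]), (0.68, [0.52, -0.03, 0.016]), (0.63, [0.522, -0.155, -0.002]), (0.6, [0.555, 0.424, 0.0]), (0.56, [0.522, -0.066, 0.018]), (0.51, [0.527, -0.105, 0.02]), (0.7, [0.518, -0.028, 0.019]), (0.57, [0.764, 0.049, -0.002])]
[(0.9, [0.52, -0.068, 0.018]), (0.82, [0.361, 0.19, -0.001]), (0.74, [0.522, -0.103, 0.015]), (0.65, [0.521, -0.025, 0.02]), (0.63, [0.556, 0.422, 0.004]), (0.84, [0.762, 0.05, -0.005])]
t 25.6 pos [ 0.5482 -0.2929  0.1585] yaw 0.6 q6 -0.68 w 0.0478 | shift [-46.1  -3.8  89.5] n 101.0 az 0.2
```

That detection is the try square. Now I pinch the knob.

Emit:
move_arm:
  series: "-25 -3 0 0 0 0; -44 -3 20 0 0 0; -44 -3 50 0 0 0; -44 -3 75 0 0 0; -44 -3 89 0 0 0; -44 -3 89 0 0 0; -44 -3 89 0 0 0"

```text
time: 26.22
position: [0.5453, -0.3372, 0.0687]
tool_rot: [0.703, 0.711, -0.0, -0.001]
ft_force: [0.9, -0.5, 0.3]
grip_width: 0.0478
grip_force: 0.0
```

Emit:
move_arm:
  series: "0 0 0 0 0 0; 0 0 0 0 0 0; 0 0 0 0 0 0; 0 0 0 0 0 0; 0 0 0 0 0 0"
  jaw: 0.1
  newtons: 30

```text
time: 26.63
position: [0.5459, -0.338, 0.0703]
tool_rot: [0.703, 0.711, 0.0, 0.001]
ft_force: [-0.1, 0.2, -0.3]
grip_width: 0.0226
grip_force: 0.0
```

```bash
python3 - <<'E'
from h import *
o=robot.get_obs(); print(o['grip_force'],o['ft_force'])
to(.545,-.245,.069,0.4)
E
```

```text
0.006371133595521883 [-0.09696341  0.20976243 -0.3042844 ]
t 26.6 pos [ 0.5459 -0.338   0.0703] yaw 0.6 q6 -0.74 w 0.0226 | shift [93.   0.   1.2] n 93.0 az 0.2
```

Emit:
move_arm:
  series: "0 0 0 0 0 0; 0 0 0 0 0 0; 0 0 0 0 0 0; 8 0 0 0 0 0; 18 0 0 0 0 0; 30 0 0 0 0 0; 42 0 0 0 0 0; 54 0 0 0 0 0"

```text
time: 27.3
position: [0.5458, -0.283, 0.0701]
tool_rot: [0.703, 0.711, 0.0, 0.001]
ft_force: [0.7, -2.9, 5.5]
grip_width: 0.021
grip_force: 30.0
```

Emit:
move_arm:
  series: "4 0 0 0 0 0; 8 0 0 0 0 0; 12 0 0 0 0 0; 16 0 0 0 0 0; 20 0 0 0 0 0; 24 0 0 0 0 0; 27 0 0 0 0 0; 27 0 0 0 0 0"

```text
time: 27.97
position: [0.5455, -0.2549, 0.07]
tool_rot: [0.703, 0.711, 0.001, 0.001]
ft_force: [1.0, -1.5, 5.2]
grip_width: 0.0215
grip_force: 30.0
```

Emit:
move_arm:
  series: "2 0 0 0 0 0; 4 0 0 0 0 0; 6 0 0 0 0 0; 8 0 0 0 0 0; 10 0 0 0 0 0; 10 0 0 0 0 0"

```text
time: 28.47
position: [0.5454, -0.2455, 0.07]
tool_rot: [0.703, 0.711, 0.0, 0.001]
ft_force: [1.7, -2.1, 5.6]
grip_width: 0.0208
grip_force: 30.0
```

```bash
python3 - <<'E'
from h import *
o=robot.get_obs(); print(o['grip_force'],o['ft_force'],o['moment'])
to(.545,-.240,.069,0.4)
p=robot.camera('wrist')
for t in ['lever_knob','stop_face']:print([(round(d['p'],2),np.round(d['xyz'],4).tolist()) for d in robot.tip_of(p,t)])
E
```

```text
29.982952447817297 [ 1.69005287 -2.13713926  5.63116428] [-0.37479058 -0.13139556 -0.00236794]
t 28.5 pos [ 0.5454 -0.2455  0.07  ] yaw 0.6 q6 -0.62 w 0.0208 | shift [ 5.5 -0.4  1. ] n 6.0 az 0.2
[(0.76, [0.5437, -0.246, 0.0589])]
[]
```

Still sliding at about 2 N, so I keep pushing slowly until the force builds up.

Emit:
move_arm:
  series: "1 0 0 0 0 0; 2 0 0 0 0 0; 3 0 0 0 0 0; 4 0 0 0 0 0; 4 0 0 0 0 0"

```text
time: 29.03
position: [0.5454, -0.2418, 0.07]
tool_rot: [0.703, 0.711, 0.0, 0.001]
ft_force: [1.2, -1.8, 5.0]
grip_width: 0.0211
grip_force: 30.0
```

Emit:
move_arm:
  series: "1 0 0 0 0 0; 2 0 0 0 0 0; 3 0 0 0 0 0; 3 0 0 0 0 0"

```text
time: 29.37
position: [0.5455, -0.2394, 0.0701]
tool_rot: [0.703, 0.711, 0.0, 0.002]
ft_force: [0.8, -4.3, 4.8]
grip_width: 0.0209
grip_force: 30.0
```

Emit:
move_arm:
  series: "1 0 0 0 0 0; 2 0 0 0 0 0; 3 0 0 0 0 0; 3 0 0 0 0 0"

```text
time: 29.7
position: [0.5455, -0.2392, 0.0702]
tool_rot: [0.703, 0.711, -0.001, 0.003]
ft_force: [-1.0, -11.1, 4.6]
grip_width: 0.0212
grip_force: 30.0
```

Stalled with 11 N at the expected packed position (bay ≈ 96 mm). Now I swing the lever to lock it.

Emit:
move_arm:
  series: "0.6 -10.4 0 0 0 7; 2.5 -20.6 0 0 0 14; 5.6 -30.5 0 0 0 21; 9.9 -39.9 0 0 0 28; 15.4 -48.8 0 0 0 35; 21.8 -56.9 0 0 0 42; 25.5 -60.7 0 0 0 45.5; 25.5 -60.7 0 0 0 45.5"

```text
time: 30.37
position: [0.4842, -0.2098, 0.0699]
tool_rot: [0.924, 0.382, 0.001, -0.0]
ft_force: [3.8, 2.1, 6.1]
grip_width: 0.0211
grip_force: 30.0
```

```bash
python3 - <<'E'
from h import *
o=robot.get_obs(); print(o['grip_force'],o['ft_force'],o['moment'])
to(.547-.085,-.155,.069,-90)
p=robot.camera('wrist')
for t in ['lever_knob','stop_face']:print([(round(d['p'],2),np.round(d['xyz'],4).tolist()) for d in robot.tip_of(p,t)])
E
```

```text
30.01481898763359 [3.83868207 2.10804425 6.11116577] [ 0.24729876 -0.40515612 -0.26686505]
t 30.4 pos [ 0.4842 -0.2098  0.0699] yaw -45.1 q6 0.16 w 0.0211 | shift [ 22.9 -54.5   0.9] n 59.0 az 44.9
[(0.64, [0.4847, -0.2102, 0.0584]), (0.46, [0.5247, -0.1575, -0.0042])]
[(0.34, [0.5204, -0.089, 0.022])]
```

```bash
python3 - <<'E'
from h import *
o=robot.get_obs();M=R.from_quat(o['tool_rot']).as_matrix()
for f in (34,27,20,13,6,0,-2):
    q=np.array([.5476-.0845*np.cos(np.radians(f)),-.155-.0845*np.sin(np.radians(f)),.070])
    print(f,(M.T@(q-o['position'])*1000).round(1))
E
```

```text
34 [  0.7 -10.3  -0.1]
27 [  3.3 -20.3  -0.1]
20 [  7.  -29.9  -0.1]
13 [ 12.  -38.9  -0.1]
6 [ 18.  -47.3  -0.1]
0 [ 23.9 -53.9  -0.1]
-2 [ 26.  -55.9  -0. ]
```

Emit:
move_arm:
  series: "0.7 -10.3 0 0 0 7; 3.3 -20.3 0 0 0 14; 7 -29.9 0 0 0 21; 12 -39 0 0 0 28; 18 -47 0 0 0 35; 23 -53 0 0 0 41; 25 -55 0 0 0 43; 25 -55 0 0 0 43"

```text
time: 31.18
position: [0.4635, -0.1542, 0.07]
tool_rot: [1.0, 0.019, 0.001, 0.001]
ft_force: [3.7, 0.4, 6.7]
grip_width: 0.0207
grip_force: 30.0
```

```bash
python3 - <<'E'
from h import *
o=robot.get_obs(); print(o['grip_force'],o['ft_force'],o['moment'])
to(.5476-.085,-.155,.069,-90)
p=robot.camera('wrist')
for t in ['lever_knob','stop_face']:print([(round(d['p'],2),np.round(d['xyz'],4).tolist()) for d in robot.tip_of(p,t)])
E
```

```text
30.01291543481784 [3.69041614 0.39612637 6.65099799] [ 0.04193949 -0.4519077   0.34362796]
t 31.2 pos [ 0.4635 -0.1542  0.07  ] yaw -87.8 q6 0.98 w 0.0207 | shift [-1.   0.8  1. ] n 2.0 az 2.2
[(0.58, [0.4603, -0.1569, 0.0574])]
[]
```

Nearly across. I press it to its end stop.

Emit:
move_arm:
  series: "0 -1.5 0 0 0 1; 0 -3 0 0 0 2; 0 -4.5 0 0 0 2; 0 -4.5 0 0 0 2"

```text
time: 31.67
position: [0.464, -0.1535, 0.0701]
tool_rot: [1.0, 0.003, 0.002, 0.003]
ft_force: [-0.8, -12.3, 4.4]
grip_width: 0.0206
grip_force: 30.0
```

Emit:
move_arm:
  series: "0 -1.5 0 0 0 1; 0 -3 0 0 0 2; 0 -4.5 0 0 0 3; 0 -4.5 0 0 0 3"

```text
time: 32.0
position: [0.4648, -0.153, 0.0702]
tool_rot: [1.0, -0.022, 0.003, 0.006]
ft_force: [-6.9, -27.6, 0.7]
grip_width: 0.0207
grip_force: 30.0
```

It's hard against the end stop. I relax, release, retreat and check.

Emit:
move_arm:
  series: "0 3 0 0 0 -1; 0 6 0 0 0 -3; 0 7 0 0 0 -3; 0 7 0 0 0 -3"

```text
time: 32.33
position: [0.4645, -0.1546, 0.07]
tool_rot: [1.0, -0.0, 0.003, 0.001]
ft_force: [3.5, -4.1, 4.3]
grip_width: 0.021
grip_force: 30.0
```

Emit:
move_arm:
  series: "0 0 0 0 0 0; 0 0 0 0 0 0; 0 0 0 0 0 0; 0 0 0 0 0 0"
  jaw: 0.5

```text
time: 32.67
position: [0.46, -0.1516, 0.0687]
tool_rot: [1.0, 0.001, -0.002, -0.001]
ft_force: [0.1, 1.5, 0.2]
grip_width: 0.0391
grip_force: 0.0
```

Emit:
move_arm:
  series: "0 0 -20 0 0 0; 0 0 -50 0 0 0; 0 0 -90 0 0 0; 0 0 -130 0 0 0; 0 0 -170 0 0 0; -20 0 -200 0 0 0; -45 -20 -228 0 0 0; -45 -28 -228 0 0 0"

```text
time: 33.33
position: [0.4142, -0.1235, 0.301]
tool_rot: [1.0, 0.001, 0.001, 0.001]
ft_force: [0.2, 0.2, 0.4]
grip_width: 0.0435
grip_force: 0.0
```

```bash
python3 - <<'E'
from h import *
to(.42,-.12,.3,-90)
for n in ('wrist','side','scene'):
    p=robot.camera(n)
    if n=='wrist': save(p,'w11'); W=p
    for t in ['lever_knob','stop_face','wall_face','blank_0']:print(n,t,[(round(d['p'],2),np.round(d['xyz'],4).tolist()) for d in robot.tip_of(p,t)])
# brightness profile along clamp centreline across bay top (z=.06), to see gaps; rows at z .066 for blanks
for x in (.505,.535):
    pr=[]
    for y in np.arange(-.006,-.135,-.002):
        u,v=proj(W,[x,y,.063])[0].round().astype(int); pr.append(W['img'][v,u].tolist())
    print(x,[tuple(a) for a in pr])
E
```

```text
t 33.3 pos [ 0.4142 -0.1235  0.301 ] yaw -89.9 q6 1.02 w 0.0435 | shift [ 5.8 -3.5  1. ] n 7.0 az 0.1
wrist lever_knob [(0.62, [0.461, -0.1572, 0.0583])]
wrist stop_face []
wrist wall_face []
wrist blank_0 [(0.94, [0.5197, -0.028, 0.0205]), (0.74, [0.5218, -0.0881, 0.0205]), (0.71, [0.5166, -0.0617, 0.0177]), (0.63, [0.3551, 0.1892, -0.0017])]
side lever_knob [(0.41, [0.4671, -0.1497, 0.0577])]
side stop_face [(0.56, [0.5254, -0.1062, 0.0192])]
side wall_face [(0.57, [0.5197, -0.0057, 0.0152])]
side blank_0 [(0.89, [0.5548, 0.4258, -0.0023]), (0.58, [0.3557, 0.1894, -0.003]), (0.48, [0.5197, -0.0259, 0.0183]), (0.41, [0.5212, -0.0559, 0.0177]), (0.4, [0.5259, -0.0918, 0.018]), (0.37, [0.522, -0.0102, 0.0197]), (0.25, [0.3857, -0.3621, 0.0015])]
scene lever_knob [(0.73, [0.4633, -0.1538, 0.0589])]
scene stop_face [(0.63, [0.5222, -0.1084, 0.0168])]
scene wall_face [(0.84, [0.5231, -0.0104, 0.0167])]
scene blank_0 [(0.81, [0.5491, 0.4252, 0.0029]), (0.72, [0.3607, 0.1879, -0.0013]), (0.66, [0.5219, -0.0597, 0.0192]), (0.56, [0.5207, -0.0241, 0.0238])]
0.505 [(176, 118, 76), (191, 129, 
[... 1335 characters left out ...]
(142, 112, 81), (141, 111, 80), (136, 108, 76), (135, 108, 78), (132, 102, 72), (130, 102, 71), (131, 104, 75), (127, 99, 71), (128, 101, 72), (125, 98, 70), (129, 100, 74), (130, 101, 74), (133, 104, 74), (136, 108, 79), (86, 66, 48), (221, 175, 125), (129, 101, 72), (131, 104, 74), (130, 103, 74), (129, 102, 72), (128, 101, 72), (129, 101, 72), (129, 100, 72), (134, 107, 77), (136, 107, 78), (138, 110, 80), (136, 107, 76), (138, 108, 77), (144, 113, 82), (146, 114, 82), (105, 83, 60), (108, 74, 48), (108, 72, 48), (107, 72, 48), (113, 77, 50), (117, 78, 50), (116, 79, 51), (110, 75, 47), (105, 71, 46), (100, 68, 43), (87, 59, 35), (107, 73, 48), (111, 77, 52), (109, 73, 46), (110, 75, 48)]
```

Only thin dark seams appear, exactly 32 mm apart from wall to stop, so the pack is snug, and the lever lies across against its end. I hand in.

```bash
python3 -c "
from rig import robot
print(robot.hand_in())"
```

```text
the job is handed in; nothing more can be done
None
```

The gang clamp is loaded and the job is handed in: all three blanks stand on edge, packed snug between the end wall and the stop, the lever is locked across, and the mallet, try square and long offcut were not touched.

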